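Release the ratchet and lower the clamp arm onto the sender

TASK

On the sender test stand, press the ratchet pawl's thumb pad right down to its stop, so that its hook stays clear of the teeth, then push the raised clamp arm down by its black crossbar until its rubber pad rests on the brass sender standing in the socket. Only press and push: pick nothing up, do not raise the arm or force it against the engaged pawl, leave the pawl pressed and the sender standing in its socket, and do not disturb the other things on the bench.

Things in the scene. Friction and masses are not known exactly. Their poses are not given: they have to be found in the camera images.
- stand: Sender test stand, fixed: grey base plate 110 (x) by 250 mm (y, -100 to +150), a steel cheek plate on its -x side (x -26 to -18, y -95 to +35, 186 mm high), toothed wheel with arm, pawl. Origin on the table straight below the arm's hinge, z up; arm points to +y, thumb pad to -y, both in the plane x = 0. Hinge axis along x through (0, 0, 115 mm); pawl pivot axis along x through (0, -62, 170 mm).
- clamp (a joint): Clamp arm angle, rad: 0 = level, pad flat on the sender; positive = raised (starts 0.73 to 0.85). 14 mm dark bar, crossbar at its end, 28 mm rubber pad under it 105 mm from the hinge. Stiff friction hinge: stays where left; about 3 to 6 N down on the crossbar moves it. While the hook is in the teeth it stops at about 0.71 going down and 0.87 going up.
- pawl (a joint): Angle of the ratchet pawl, rad. 0 = hook fully in between the teeth (start), 0.34 = thumb pad right down at its stop; the hook clears the teeth from about 0.15 on. Friction holds it wherever it is left (no spring); about 3 to 4 N on the pad moves it.
- clamp_bar (a point): Centre of the black crossbar at the end of the arm: a round bar 18 mm in diameter, 70 mm long along the stand's x, 190 mm from the hinge axis; moves with the arm on a circle about the hinge axis (115 mm high when the arm is level). Nothing stands above it or under it within 100 mm when raised.
- pawl_pad (a point): Centre of the upper face of the pawl's ribbed steel thumb pad, 32 mm (stand x) by 40 mm (stand y), about 192 mm above the table at the start, 78 mm from the pawl's pivot towards the stand's -y. Moves with the pawl: goes down 26 mm over the whole stroke.
- sender: The brass sender body, a stepped cylinder 73 mm tall, up to 34 mm wide, 0.18 kg, standing loose in the stand's socket. Origin at the centre of its underside, z along its axis.
- socket (a point): Centre of the socket floor in the aluminium block (50 mm square, 22 mm high) on the stand: 26 mm hole, 16 mm deep, 105 mm from the hinge along the stand's +y, 18 mm above the table.
- lamp: Bystander: squat amber glass warning lamp on a black base, 60 mm wide, 54 mm high, loose, beside the stand's base. (Also on the bench, not listed: a fixed black test box 152 mm high far to the robot's left, a low tray far to its right.) Origin at the centre of its underside.
- faceplate: Bystander: grey plastic tachograph faceplate lying flat, 60 by 170 by 12 mm, loose. Origin at the centre of its underside.
- adaptor: Bystander: small brass adaptor standing upright, 32 mm wide, 34 mm high, loose. Origin at the centre of its underside.
- screwdriver: Bystander: screwdriver lying on the bench, 150 mm long, loose; its handle points to its own -x.
- wrench: Bystander: wrench lying on the bench, 160 mm long, loose.
There are look-alikes about, which are no part of the job. What is shaped like the sender but blue or turquoise is not meant.

How it is judged:
On the way, in this order (a step that is already met when the one before it is completed fails the run):
1. pawl pressed down out of the teeth while the arm is still raised (value of joint pawl above 0.24 rad and value of joint clamp above 0.6 rad), for 0.2 s.
2. arm pushed down onto the sender (value of joint clamp below 0.05 rad and value of joint pawl above 0.2 rad), for 0.2 s.
At the end, for the whole second after the job is handed in: The clamp arm is at rest within 0.05 rad (about 10 mm at the crossbar) of level on the sender, the pawl is still pressed clear of the teeth (over 0.2 rad), and the sender stands in its socket: within 6 mm of the socket's axis, not raised over 6 mm, tilted less than 0.12 rad (all of step 2 and velocity of joint clamp between -0.05 and 0.05 rad/s and horizontal distance between sender and socket below 0.006 m and z of sender in the frame of stand below 0.024 m and angle between sender's own z axis and vertical below 0.12 rad); the robot touches nothing.
It fails at once if the arm is forced down past the engaged teeth (value of joint clamp below 0.55 rad and value of joint pawl below 0.13 rad).
It fails at once if the arm is raised instead of pushed down (value of joint clamp above 0.95 rad).
It fails at once if the sender is lifted out of its socket (z of sender in the frame of stand above 0.032 m).
It fails at once if a loose bystander is knocked, lifted or carried (moved over 25 mm) (distance of any of lamp, faceplate, adaptor, screwdriver, wrench from where it was at the start of the episode above 0.025 m).
It also fails if it takes over 48 s, if anything falls off the work surface, if the arm or the gripper's body presses on something with over 40 N, if the wrist force passes 120 N, or if a joint passes its speed limit or range.

ROBOT

A 6-joint arm with a two-finger parallel gripper is mounted at the origin on the work surface. World frame = base frame: x ahead of the robot, y to its left, z up, the work surface at z = 0. Lengths are in m, angles in rad, forces in N, time in s.
With the tool pointing down it reaches from about 0.325 to 0.9 m from the base axis. Payload 3.5 kg.
Tool frame: the origin (TCP) lies midway between the tips of the shut fingers; the grasp point (between the pads) lies 19 mm behind it; z points along the fingers, y is the direction in which the jaws open and shut (so a half turn about z gives the same grasp; the last joint's range is limited). The gripper opens to 85 mm and grips with 20 to 120 N. Pads are 22 mm wide; open, the fingers measure 114 mm over their backs; the gripper's body (76 mm by 85 mm) begins 54 mm behind the grasp point. The pads swing forward as they close: fully open they stand 13 mm farther back than shut.
Start: joints at [1.168, 0.276, -0.026, 1.268, 0, 1.467], TCP at [0.185, 0.597, 0.207] pointing down, gripper open.
Joint ranges: [-3.12, 3.12], [-0.85, 1.88], [-1.08, 1.24], [-1.95, 2.15], [-1.57, 1.53], [-3.14, 3.14]. Speed limits (rad/s): [2.57, 2.57, 3.14, 3.14, 3.14, 3.14].

INTERFACE

Orientations are given as a rotation vector (axis times angle).
In Python, from station import bot, snapshot gives the robot as it stands.
- The arm moves only by the tool step_arm, never from a script. Its argument "motion" is text: rows parted by semicolons, each of 6 numbers parted by spaces: the shift along the world's x, y, z in mm, then the turn, a rotation vector about the world's x, y, z in degrees. In form: x y z ax ay az; .... A call has 1 to 8 rows; each row is the pose to reach, as a shift and turn from the pose commanded when the call began; what a row does not reach only later rows make up. A row lasts 1/8 s, in which the tool goes at most 62.5 mm and 10.7 degrees, less where a joint would pass 70% of its speed; a pose out of reach is approached as far as the arm can. A call with a gripper value outside its range is refused whole. "grip" is the opening, from 0 (shut) to 1 (fully open), set as the call begins (left out, the last holds). The fingers move at their own pace and stop on an object; the grip force is fixed at half the most. Time passes only in rows, so rows that repeat a pose let the fingers close. It gives the time, the measured TCP pose, the force and the opening at its end, in the units of the state.
- bot.read_state(): the state, without advancing time (a new reading comes with each control period).
- snapshot(name): name is "side" or "top" or "wrist"; returns a dict with "image" (420x560x3 uint8, blue, green, red), "depth" (420x560 float32, m along the optical axis (not along the pixel's ray), 0 where there is no reading), "camera_matrix" (3x3 intrinsics, pixels), "k1" (the pictures are not rectified: a ray, as slopes to the right and down, at radius r is drawn at 1 + k1 r^2 times it, then the intrinsics apply), "R" (3x3) and "t" (3): a world point X has camera coordinates R X + t; the wrist camera has in their place "mount" (4x4, takes a point from camera to tool coordinates, whose origin is the TCP and whose axes are the flange's). Camera axes: x right, y down, z forward; pixel columns grow to the right and rows downward; lengths in m; the calibration is good to about 2 mm. A picture is of the moment at which its call begins: read the wrist's pose just before it.
- bot.finish_job(): hands the job in, once; it reports no verdict.
The state is a dict: "time_s": time; "joint_pos": joint angles; "dq": joint speeds; "joint_torque": joint torques, N m; "position": TCP position; "tcp_rot": TCP orientation; "contact_force": force on the tool from outside, world axes, zero at the start; "moment": the same for the moment, N m; "finger_gap": finger opening in m.
Only numpy, scipy, OpenCV 4.12 (cv2) and the standard library are available. Lean on these libraries where they do the work, as an engineer would, in place of code of your own. Each camera call takes 0.05 s, during which the arm holds its last target.

## Working session

There is one attempt and no reset: what is moved stays moved. The work goes in short steps, Python scripts to look and compute and a tool call to move; the robot and the scene stay as the last step left them, time stands still between calls to the robot, and variables do not carry over. Pictures are saved under pics/ and viewed, and the job is handed in when it is done.

Besides the shell and the picture viewer there is one more tool, called after "Call:" as name(argument=value, ...) on one line, values as JSON. step_arm: Moves the arm, as the interface text tells. Its arguments: {"type":"object","properties":{"motion":{"type":"string"},"grip":{"type":"number"}},"required":["motion"]}

```bash
ls; mkdir -p pics; python3 - <<'E'
from station import bot, snapshot
import cv2,numpy as np
print(bot.read_state())
for n in("side","top"):
    s=snapshot(n); cv2.imwrite(f"pics/{n}0.png",s["image"]); np.savez(f"{n}0.npz",**s)
    print(n,s["camera_matrix"],s["k1"],s["R"],s["t"])
E
```

```text
pics
{'time_s': 0.0, 'joint_pos': array([ 1.16760422e+00,  2.77146002e-01, -2.79261106e-02,  1.26800240e+00,
       -4.94844659e-06,  1.46739715e+00]), 'dq': array([ 0.000692  ,  0.00146192,  0.0005394 , -0.00073103, -0.00099698,
       -0.00096838]), 'joint_torque': array([ 7.17831099e-04, -4.45515311e+01,  2.95200437e+01,  1.64269359e-02,
       -9.30636816e-05,  1.37408101e-06]), 'position': array([0.18424935, 0.5963287 , 0.20603039]), 'tcp_rot': array([-0.4690673 , -3.10580289,  0.0034657 ]), 'contact_force': array([-0.28778918, -0.25577659, -0.32306667]), 'moment': array([-0.03223299, -0.01652147, -0.04865701]), 'finger_gap': 0.08530659365924657}
side [[488.14392367   0.         276.15316466]
 [  0.         488.14392367 217.2594232 ]
 [  0.           0.           1.        ]] 0.04192808914778955 [[-0.99467295 -0.10202678  0.01470591]
 [-0.07388797  0.60620572 -0.79186816]
 [ 0.07187695 -0.78873643 -0.61051498]] [0.55280154 0.2126141  1.2482013 ]
top [[448.72496326   0.         284.78451433]
 [  0.         448.72496326 216.05474448]
 [  0.           0.           1.        ]] -0.14061683909808914 [[-0.13882227 -0.99031446 -0.00237585]
 [-0.9657324   0.13590682 -0.22111145]
 [ 0.21929276 -0.02840076 -0.97524565]] [-0.0538915   0.58967679  1.06980557]
```

View pics/side0.png

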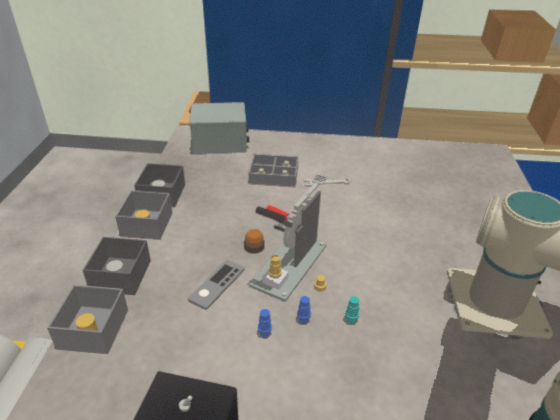

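View pics/top0.png

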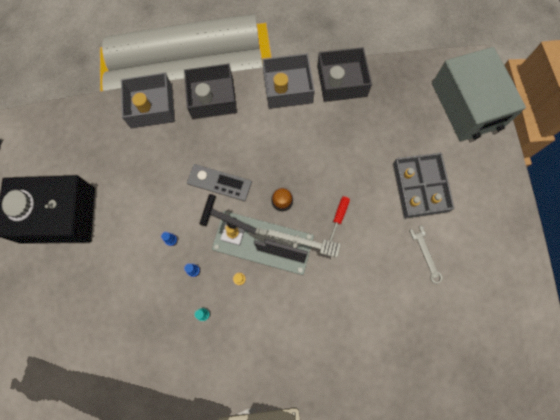

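The top view shows the stand at about (262,243), with the black crossbar at (208,210), the thumb pad at (331,249) and the sender at (231,233). I'll measure using depth.

```bash
cat >h.py <<'E'
import numpy as np,cv2
def ray(s,px):
    K=s["camera_matrix"];k1=float(s["k1"])
    d=(np.atleast_2d(px).astype(float)-[K[0,2],K[1,2]])/[K[0,0],K[1,1]]
    u=d.copy()
    for _ in range(20): u=d/(1+k1*(u**2).sum(1,keepdims=True))
    return np.c_[u,np.ones(len(u))]
def pts(s,px):
    px=np.atleast_2d(px); z=s["depth"][px[:,1],px[:,0]]
    return (ray(s,px)*z[:,None]-s["t"])@s["R"]
def onz(s,px,z):
    r=ray(s,px)@s["R"]; c=-s["R"].T@s["t"]
    return c+r*((z-c[2])/r[:,2])[:,None]
def proj(s,X):
    c=np.atleast_2d(X)@s["R"].T+s["t"];u=c[:,:2]/c[:,2:];u=u*(1+float(s["k1"])*(u**2).sum(1,keepdims=True));K=s["camera_matrix"]
    return u*[K[0,0],K[1,1]]+[K[0,2],K[1,2]]
E
python3 - <<'E'
import numpy as np,cv2
from h import *
s=np.load("top0.npz"); im=s["image"]
c=im[180:300,180:360]; cv2.imwrite("pics/topc.png",cv2.resize(c,None,fx=4,fy=4,interpolation=cv2.INTER_CUBIC))
yy,xx=np.mgrid[180:300,180:360]; px=np.c_[xx.ravel(),yy.ravel()]
P=pts(s,px); h=P[:,2].reshape(120,180)
cv2.imwrite("pics/toph.png",cv2.resize(np.clip(h/0.3*255,0,255).astype(np.uint8),None,fx=4,fy=4,interpolation=cv2.INTER_NEAREST))
E
```

```text
(no output)
```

View pics/topc.png

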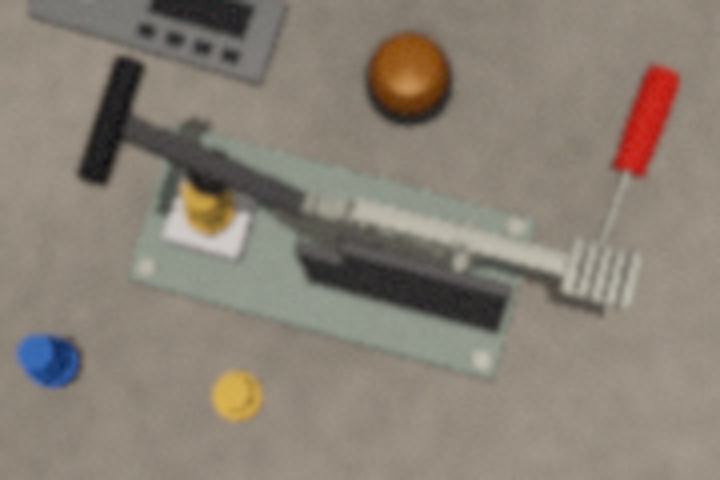

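View pics/toph.png

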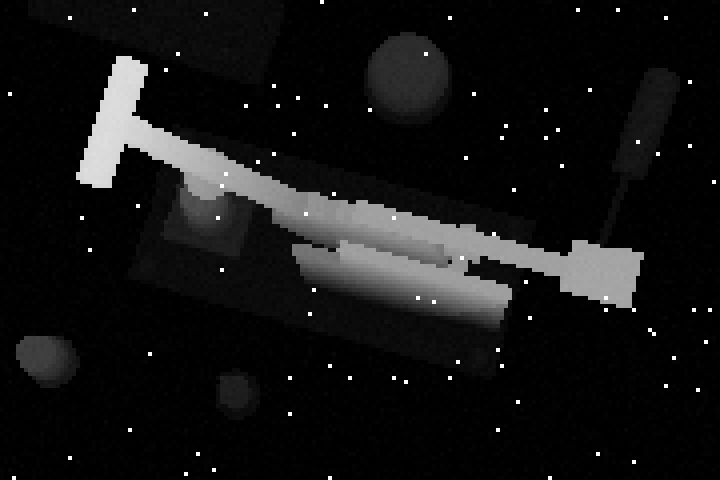

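The crop (4x, offset 180,180) shows the crossbar around (112,120), the pad around (602,273), and the screwdriver shaft lying low just beside the pad. Next I'll fit the crossbar and pad from the height mask.

```bash
python3 - <<'E'
import numpy as np,cv2
from h import *
s=np.load("top0.npz")
def reg(x0,x1,y0,y1,zlo,zhi):
    yy,xx=np.mgrid[y0:y1,x0:x1]; px=np.c_[xx.ravel(),yy.ravel()]
    P=pts(s,px); m=(P[:,2]>zlo)&(P[:,2]<zhi); return px[m],P[m]
px,P=reg(196,219,190,230,.2,.32)
r=cv2.minAreaRect(px.astype(np.float32)[px[:,0]<214]);print(r)
# bar only
def stats(n,P):
    print(n,len(P),"mean",P.mean(0).round(4),"med",np.median(P,0).round(4),"zr",np.percentile(P[:,2],[2,50,98]).round(4))
    r=cv2.minAreaRect(((P[:,:2])*1000).astype(np.float32)); print(r, cv2.boxPoints(r).round(1).tolist())
stats("bar",P)
px2,P2=reg(321,345,238,260,.15,.23); stats("pad",P2)
# base plate corners & lever
px3,P3=reg(200,330,200,290,.004,.016); stats("base",P3)
px4,P4=reg(305,320,230,260,.15,.22); stats("lever",P4)
print(onz(s,[[331,248]],.192))
E
```

```text
((209.00001525878906, 210.50003051757812), (11.067971229553223, 33.203914642333984), 18.434947967529297)
bar 343 mean [0.5679 0.0277 0.2537] med [0.5658 0.027  0.2559] zr [0.2345 0.2559 0.2604]
((567.5238647460938, 24.521203994750977), (31.471376419067383, 69.79853820800781), 64.97469329833984) [[529.2000122070312, 25.0], [592.5, -4.5], [605.7999877929688, 24.0], [542.5999755859375, 53.5]]
pad 250 mean [ 0.4627 -0.2207  0.1934] med [ 0.4629 -0.2207  0.1934] zr [0.189  0.1934 0.1968]
((463.7984313964844, -220.25733947753906), (40.85266876220703, 32.042457580566406), 66.82317352294922) [[441.0, -232.6999969482422], [470.5, -245.3000030517578], [486.6000061035156, -207.8000030517578], [457.1000061035156, -195.1999969482422]]
base 2474 mean [ 0.5168 -0.0634  0.0108] med [ 0.5176 -0.0539  0.0118] zr [0.0041 0.0118 0.0157]
((524.10009765625, -72.40919494628906), (348.2115173339844, 238.9725799560547), 82.12934875488281) [[381.8999938964844, -228.5], [618.5999755859375, -261.20001220703125], [666.2999877929688, 83.69999694824219], [429.6000061035156, 116.4000015258789]]
lever 102 mean [ 0.4751 -0.1807  0.1885] med [ 0.4765 -0.1805  0.1889] zr [0.1816 0.1889 0.1921]
((470.8474426269531, -181.82664489746094), (31.404054641723633, 32.04491424560547), 82.74036407470703) [[453.0, -195.39999389648438], [484.79998779296875, -199.39999389648438], [488.70001220703125, -168.3000030517578], [456.8999938964844, -164.1999969482422]]
[[ 0.46211748 -0.22287116  0.192     ]]
```

Measured points agree with the given sizes: the pad is 32x41 mm at z = 0.193, centred at (0.463, -0.221). The bar is near (0.566, 0.026), its top at about 0.26. The stand's +y points along about 67° in the world. The jaws are already nearly along that, so I'll turn by -6°, shut the fingers and move over.

Call:
step_arm(motion="0 0 60 0 0 0; 20 -40 100 0 0 0; 50 -90 124 0 0 0; 80 -145 124 0 0 0; 110 -200 124 0 0 -2; 140 -255 124 0 0 -4; 165 -310 124 0 0 -6; 190 -365 124 0 0 -6", grip=0)

```text
time_s: 1.1
position: [0.3748, 0.2302, 0.3309]
tcp_rot: [-0.631, -3.077, 0.0]
contact_force: [1.9, 0.1, 0.6]
finger_gap: -0.0
```

Call:
step_arm(motion="15 -60 0 0 0 0; 30 -120 0 0 0 0; 45 -180 0 0 0 0; 60 -240 0 0 0 0; 75 -300 0 0 0 0; 82 -360 0 0 0 0; 87 -415 -20 0 0 0; 89 -453 -60 0 0 0")

```text
time_s: 2.1
position: [0.4648, -0.2242, 0.2718]
tcp_rot: [0.633, 3.073, -0.003]
contact_force: [0.1, 0.1, -1.0]
finger_gap: -0.0
```

```bash
python3 - <<'E'
from station import bot, snapshot
import cv2,numpy as np
s=bot.read_state();print(s["time_s"],s["position"],s["tcp_rot"],s["contact_force"])
a=snapshot("top");b=snapshot("side");w=snapshot("wrist");np.savez("top1.npz",**a)
f=lambda i:cv2.resize(i,(400,300),interpolation=cv2.INTER_CUBIC)
cv2.imwrite("pics/m1.png",np.vstack([np.hstack([f(a["image"][180:300,190:350]),f(b["image"][140:320,200:440])]),np.hstack([f(w["image"]),f(a["image"])])]))
E
```

```text
2.1 [ 0.46475848 -0.22420418  0.2718488 ] [ 6.33176473e-01  3.07306516e+00 -2.53703279e-03] [ 0.11996367  0.07060127 -0.98600483]
```

View pics/m1.png

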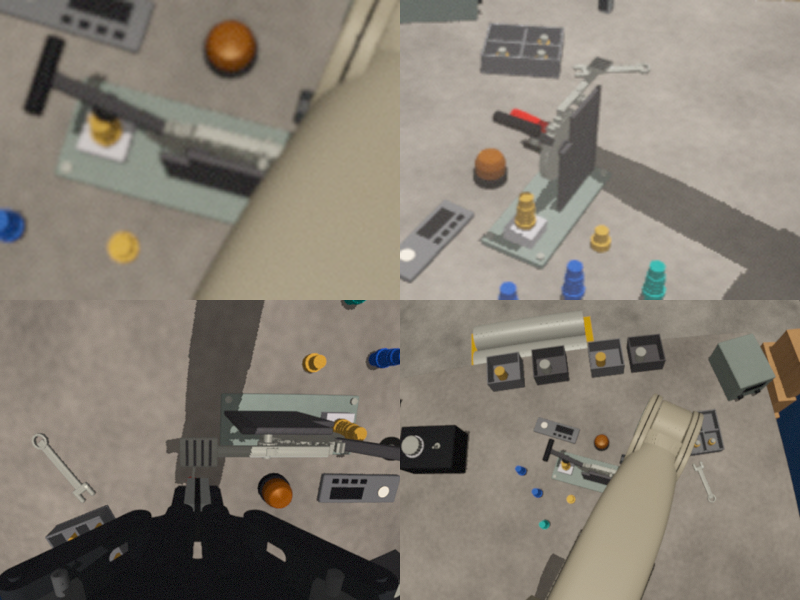

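The wrist view shows the shut fingers at about (197,480), lined up with the ribbed pad at (198,452). I'll cross-check the pad position from the wrist camera.

```bash
python3 - <<'E'
from station import bot, snapshot
import cv2,numpy as np
from scipy.spatial.transform import Rotation as R
from h import *
st=bot.read_state();w=snapshot("wrist")
M=w["mount"];Rw=R.from_rotvec(st["tcp_rot"]).as_matrix()
C2W=np.eye(4);C2W[:3,:3]=Rw@M[:3,:3];C2W[:3,3]=Rw@M[:3,3]+st["position"]
s=dict(w);s["R"]=C2W[:3,:3].T;s["t"]=-s["R"]@C2W[:3,3]
np.savez("wrist1.npz",**s)
yy,xx=np.mgrid[185:240,225:320];px=np.c_[xx.ravel(),yy.ravel()]
P=pts(s,px);m=(P[:,2]>.18)&(P[:,2]<.205)
im=w["image"][150:260,200:580].copy()
P=P[m];px=px[m]
# stand frame coordinates, along u=(.388,.922)
u=np.array([.388,.922]);v=np.array([.922,-.388]);c=np.array([.4635,-.2205])
a=(P[:,:2]-c)@u;b=(P[:,:2]-c)@v
q=abs(b)<25
for lo in range(-30,40,5):
    k=(a*1000>=lo)&(a*1000<lo+5)
    if k.sum(): print(lo,k.sum(),(b[k].min()*1e3).round(1),(b[k].max()*1e3).round(1),P[k,2].mean().round(4))
E
```

```text
-25 47 -13.7 16.8 0.1922
-20 269 -14.6 17.2 0.193
-15 272 -14.4 16.8 0.1936
-10 267 -14.4 16.9 0.1933
-5 287 -14.3 17.0 0.1932
0 271 -14.2 16.9 0.1936
5 260 -14.4 17.0 0.1931
10 285 -14.3 17.3 0.1935
15 219 -14.2 17.2 0.1924
20 118 -4.2 7.8 0.1892
25 104 -4.3 7.9 0.1891
30 50 -4.2 7.9 0.1893
```

Both cameras agree on the pad centre, (0.464, -0.222), and the TCP is within about 2 mm of it. Pressing down now.

Call:
step_arm(motion="0 0 -35 0 0 0; 0 0 -65 0 0 0; 0 0 -74 0 0 0; 0 0 -80 0 0 0; 0 0 -85 0 0 0; 0 0 -90 0 0 0; -1 -1 -95 0 0 0; -1 -1 -98 0 0 0")

```text
time_s: 3.3
position: [0.4624, -0.222, 0.173]
tcp_rot: [-0.631, -3.077, -0.0]
contact_force: [-0.6, 0.6, -0.5]
finger_gap: -0.0001
```

Call:
step_arm(motion="0 0 -2 0 0 0; 0 0 -4 0 0 0")

```text
time_s: 3.55
position: [0.4626, -0.222, 0.1691]
tcp_rot: [0.631, 3.077, -0.0]
contact_force: [0.6, -0.3, 0.9]
finger_gap: -0.0002
```

Call:
step_arm(motion="0 0 -2 0 0 0; 0 0 -4 0 0 0")

```text
time_s: 3.8
position: [0.4625, -0.2226, 0.1657]
tcp_rot: [0.631, 3.077, -0.003]
contact_force: [-2.6, -1.3, 3.7]
finger_gap: 0.0001
```

Call:
step_arm(motion="0 0 -2 0 0 0; 0 0 -3 0 0 0")

```text
time_s: 4.05
position: [0.4627, -0.2227, 0.1625]
tcp_rot: [0.632, 3.077, -0.003]
contact_force: [-2.2, -3.3, 4.3]
finger_gap: 0.0002
```

```bash
python3 - <<'E'
from station import bot, snapshot
import cv2,numpy as np
st=bot.read_state();print(st["contact_force"],st["position"])
w=snapshot("wrist");b=snapshot("side")
f=lambda i:cv2.resize(i,(400,300),interpolation=cv2.INTER_CUBIC)
cv2.imwrite("pics/m2.png",np.hstack([f(w["image"]),f(b["image"][140:320,200:440])]))
E
```

```text
[-2.21316724 -3.32453972  4.32205308] [ 0.46272495 -0.22268539  0.16251448]
```

View pics/m2.png

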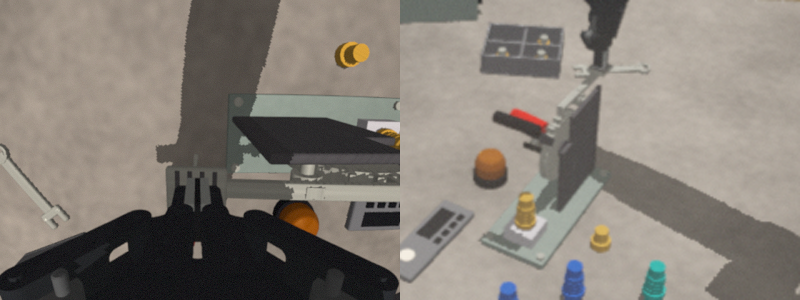

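The wrist view shows the fingers on the pad at about (197,180), with the pad tilted. The force is still only what the joint's friction gives, so I'll go on to the stop.

Call:
step_arm(motion="0 0 -2 0 0 0; 0 0 -3 0 0 0")

```text
time_s: 4.4
position: [0.463, -0.2223, 0.1593]
tcp_rot: [0.631, 3.077, -0.001]
contact_force: [-1.7, -3.0, 3.6]
finger_gap: -0.0
```

Call:
step_arm(motion="0 0 -1 0 0 0; 0 0 -2 0 0 0")

```text
time_s: 4.65
position: [0.4629, -0.2222, 0.1573]
tcp_rot: [0.631, 3.077, -0.001]
contact_force: [-0.9, -4.9, 3.0]
finger_gap: 0.0001
```

```bash
cat >pad.py <<'E'
from station import bot, snapshot
import cv2,numpy as np
from scipy.spatial.transform import Rotation as R
from h import *
st=bot.read_state();w=snapshot("wrist")
print(st["time_s"],st["position"],st["contact_force"])
M=w["mount"];Rw=R.from_rotvec(st["tcp_rot"]).as_matrix()
C2W=np.eye(4);C2W[:3,:3]=Rw@M[:3,:3];C2W[:3,3]=Rw@M[:3,3]+st["position"]
s=dict(w);s["R"]=C2W[:3,:3].T;s["t"]=-s["R"]@C2W[:3,3]
yy,xx=np.mgrid[0:420,0:560];px=np.c_[xx.ravel(),yy.ravel()]
P=pts(s,px)
u=np.array([.388,.922]);v=np.array([.922,-.388]);c=np.array([.4642,-.222])
a=((P[:,:2]-c)@u*1e3);b=((P[:,:2]-c)@v*1e3)
m=(P[:,2]>.1)&(P[:,2]<.215)&(abs(b)<17)&(w["depth"].ravel()>0)
for lo in range(-35,85,5):
    k=m&(a>=lo)&(a<lo+5)
    if k.sum()>5: print(lo,k.sum(),b[k].min().round(1),b[k].max().round(1),"z med",np.median(P[k,2]).round(4), "bz",[np.median(P[k&(abs(b-q)<3),2]).round(3) if (k&(abs(b-q)<3)).sum()>3 else None for q in(-13,-7,0,7,13)])
cv2.imwrite("pics/w_%d.png"%(st["time_s"]*100),w["image"])
E
python3 pad.py
```

```text
4.65 [ 0.46291657 -0.22215831  0.15729371] [-0.8908449  -4.85594713  2.97614941]
-25 233 -15.6 16.1 z med 0.1776 bz [np.float64(0.177), np.float64(0.178), np.float64(0.178), np.float64(0.178), np.float64(0.178)]
-20 510 -15.9 14.0 z med 0.1784 bz [np.float64(0.178), np.float64(0.179), np.float64(0.179), np.float64(0.178), np.float64(0.178)]
-15 547 -15.8 -0.7 z med 0.1803 bz [np.float64(0.179), np.float64(0.196), np.float64(0.179), None, None]
-10 561 -15.8 -2.8 z med 0.1904 bz [np.float64(0.181), np.float64(0.195), None, None, None]
-5 566 -15.7 -8.2 z med 0.1955 bz [np.float64(0.196), np.float64(0.181), None, None, None]
0 559 -15.8 -9.0 z med 0.196 bz [np.float64(0.197), np.float64(0.182), None, None, None]
5 556 -15.7 -4.6 z med 0.1919 bz [np.float64(0.184), np.float64(0.197), None, None, None]
10 515 -15.6 0.7 z med 0.1839 bz [np.float64(0.183), np.float64(0.195), np.float64(0.184), None, None]
15 352 -15.2 8.8 z med 0.1816 bz [np.float64(0.183), np.float64(0.182), np.float64(0.181), np.float64(0.181), None]
20 303 -5.5 6.9 z med 0.1811 bz [None, np.float64(0.18), np.float64(0.1
[... 591 characters left out ...]
83), np.float64(0.186), np.float64(0.186), None]
55 313 -5.0 7.1 z med 0.1865 bz [None, np.float64(0.184), np.float64(0.187), np.float64(0.187), None]
60 311 -5.3 7.4 z med 0.1874 bz [None, np.float64(0.186), np.float64(0.187), np.float64(0.187), None]
65 515 -17.0 7.5 z med 0.1876 bz [None, np.float64(0.177), np.float64(0.188), np.float64(0.188), None]
70 619 -16.9 7.9 z med 0.1848 bz [np.float64(0.174), np.float64(0.175), np.float64(0.19), np.float64(0.19), None]
75 575 -16.7 7.6 z med 0.187 bz [np.float64(0.176), np.float64(0.177), np.float64(0.191), np.float64(0.191), None]
80 443 -16.8 8.0 z med 0.1899 bz [np.float64(0.175), np.float64(0.179), np.float64(0.191), np.float64(0.191), None]
```

The lever slope says the pawl is only at about 0.155 rad, while the TCP reads z = 0.157 and the pad surface 0.181. Something disagrees, so I'm looking at the wrist picture.

```bash
python3 - <<'E'
import cv2
i=cv2.imread("pics/w_465.png");print(i.shape)
cv2.imwrite("pics/w2.png",cv2.resize(i[190:390,180:430],None,fx=3,fy=3,interpolation=cv2.INTER_CUBIC))
E
```

```text
(420, 560, 3)
```

View pics/w2.png

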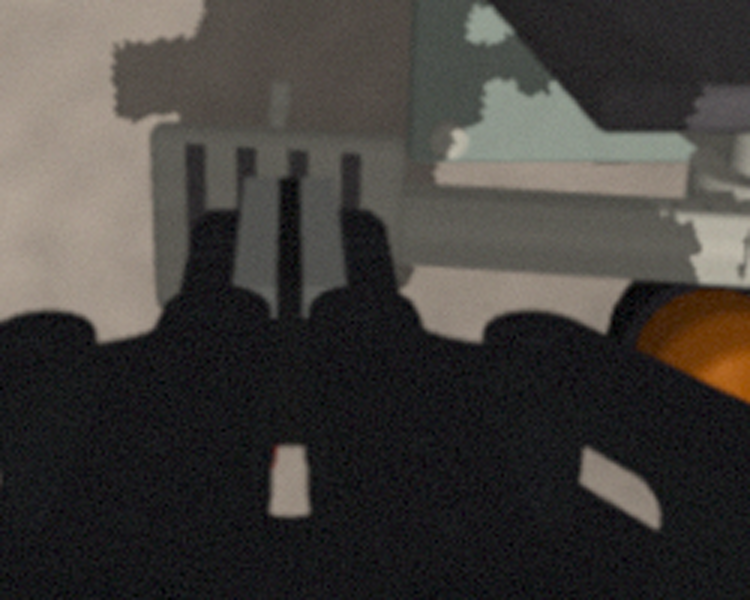

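```bash
python3 - <<'E'
from station import bot, snapshot
import cv2,numpy as np
print(bot.read_state()["joint_torque"])
b=snapshot("side");np.savez("side2.npz",**b)
cv2.imwrite("pics/s2.png",cv2.resize(b["image"][120:260,240:400],None,fx=4,fy=4,interpolation=cv2.INTER_CUBIC))
E
```

```text
[ 1.83311831e+00 -3.25578332e+01  2.56972611e+01  6.47765324e-01
  9.82925892e-01 -6.56917298e-03]
```

View pics/s2.png

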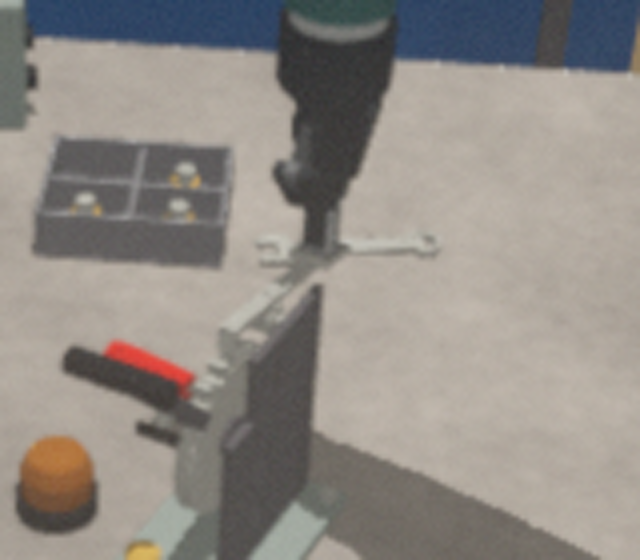

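The picture shows the fingertips on the pad, crop (290,178), with the pad only part way down. I'll compare the fingertip heights relative to the TCP before and now.

```bash
python3 - <<'E'
from station import bot, snapshot
import cv2,numpy as np
from scipy.spatial.transform import Rotation as R
from h import *
st=bot.read_state();w=snapshot("wrist");print(st["position"])
M=w["mount"];print(M.round(4))
w1=dict(np.load("wrist1.npz"))
for nm,s in(("before",w1),("now",dict(w))):
    yy,xx=np.mgrid[180:420,200:360];px=np.c_[xx.ravel(),yy.ravel()]
    z=s["depth"][px[:,1],px[:,0]];Pc=ray(s,px)*z[:,None]
    T=Pc@M[:3,:3].T+M[:3,3]   # tool coords
    ok=(z>0)&(abs(T[:,0])<.03)&(abs(T[:,1])<.03)
    for y0 in(-.018,-.012,-.006,0,.006,.012):
        k=ok&(T[:,1]>=y0)&(T[:,1]<y0+.006)&(T[:,2]<.012)
        if k.sum()>0: print(nm,y0,k.sum(),"zmax",np.sort(T[k,2])[-8:].round(3), "x at zmax",T[k,0][np.argmax(T[k,2])].round(4))
    print(nm,"row-wise col 277:")
    for r in range(225,345,6):
        i=(r-180)*160+(277-200); j=i+8
        print(r,T[i].round(3),T[j].round(3))
np.savez("wrist2.npz",**w)
E
```

```text
[ 0.46287378 -0.22191046  0.15717346]
[[-6.000e-04 -9.636e-01 -2.673e-01  6.620e-02]
 [ 1.000e+00 -8.000e-04  3.000e-04  4.000e-04]
 [-5.000e-04 -2.673e-01  9.636e-01 -1.673e-01]
 [ 0.000e+00  0.000e+00  0.000e+00  1.000e+00]]
before -0.018 1791 zmax [-0.038 -0.038 -0.038 -0.037 -0.037 -0.036 -0.036 -0.035] x at zmax 0.0058
before -0.012 4013 zmax [-0.032 -0.032 -0.032 -0.031 -0.031 -0.031 -0.031 -0.03 ] x at zmax 0.0052
before -0.006 4045 zmax [-0.03  -0.03  -0.03  -0.03  -0.029 -0.029 -0.029 -0.029] x at zmax 0.0094
before 0 3756 zmax [-0.03  -0.03  -0.029 -0.029 -0.029 -0.029 -0.029 -0.029] x at zmax 0.0093
before 0.006 4138 zmax [-0.031 -0.031 -0.03  -0.03  -0.03  -0.029 -0.029 -0.029] x at zmax 0.0092
before 0.012 2653 zmax [-0.035 -0.034 -0.034 -0.034 -0.034 -0.032 -0.032 -0.032] x at zmax 0.0058
before row-wise col 277:
225 [-0.014  0.001  0.075] [-0.014  0.007  0.075]
231 [-0.019  0.001  0.075] [-0.019  0.007  0.076]
237 [-0.094  0.002  0.266] [-0.094  0.013  0.266]
243 [-0.103  0.002  0.267] [-0.103  0.013  0.267]
249 [ 0.01   0.001 -0.03 ] [ 0.009  0.004 -0.029]
255 [ 0.01 
[... 1628 characters left out ...]

261 [ 0.009  0.001 -0.042] [ 0.01   0.004 -0.042]
267 [ 0.01   0.001 -0.049] [ 0.009  0.004 -0.047]
273 [ 0.009  0.001 -0.053] [ 0.009  0.004 -0.052]
279 [ 0.01   0.001 -0.058] [ 0.009  0.004 -0.057]
285 [ 0.01   0.001 -0.063] [ 0.01   0.003 -0.062]
291 [ 0.007  0.001 -0.062] [ 0.011  0.003 -0.069]
297 [ 0.005  0.001 -0.063] [ 0.011  0.003 -0.072]
303 [ 0.003  0.001 -0.063] [ 0.01   0.003 -0.075]
309 [-0.     0.001 -0.062] [ 0.009  0.003 -0.077]
315 [-0.002  0.001 -0.063] [ 0.009  0.003 -0.08 ]
321 [-0.005  0.001 -0.062] [ 0.006  0.003 -0.079]
327 [-0.008  0.001 -0.062] [-0.     0.003 -0.073]
333 [-0.011  0.001 -0.061] [-0.002  0.003 -0.073]
339 [-0.177  0.001  0.157] [-0.005  0.003 -0.073]
```

In both pictures the real fingertips sit about 25 mm behind the stated TCP, so contact began at TCP z ≈ 0.168. That fits the pawl having moved about 12 mm. I'll keep pressing, about 15 mm more, watching the force.

Call:
step_arm(motion="0 0 -3 0 0 0; 0 0 -6 0 0 0; 0 -1 -9 0 0 0; 0 -1 -11 0 0 0")

```text
time_s: 5.3
position: [0.4625, -0.2224, 0.1457]
tcp_rot: [-0.631, -3.077, -0.002]
contact_force: [0.1, -2.0, 2.4]
finger_gap: 0.0002
```

Call:
step_arm(motion="0 0 -2 0 0 0; 0 0 -3 0 0 0")

```text
time_s: 5.55
position: [0.4627, -0.2225, 0.1437]
tcp_rot: [0.631, 3.078, 0.001]
contact_force: [-1.8, -0.5, 11.3]
finger_gap: 0.0003
```

Call:
step_arm(motion="0 0 -1 0 0 0; 0 0 -2 0 0 0")

```text
time_s: 5.8
position: [0.4628, -0.2225, 0.1433]
tcp_rot: [0.63, 3.077, 0.001]
contact_force: [-5.1, -0.4, 17.7]
finger_gap: 0.0001
```

The force jumped to 18 N with no further travel, so the pad is at its stop. I'll back off and check.

Call:
step_arm(motion="0 0 20 0 0 0; 0 0 60 0 0 0; 0 0 110 0 0 0; 0 0 125 0 0 0; 0 0 125 0 0 0")

```text
time_s: 6.42
position: [0.4629, -0.2224, 0.2663]
tcp_rot: [0.63, 3.077, 0.002]
contact_force: [-0.3, -0.3, -0.1]
finger_gap: 0.0
```

```bash
python3 pad.py
```

```text
6.425 [ 0.46286234 -0.22235631  0.26633245] [-0.27865202 -0.27771599 -0.12006757]
-25 37 -14.9 15.7 z med 0.159 bz [np.float64(0.159), np.float64(0.159), np.float64(0.159), np.float64(0.159), np.float64(0.159)]
-20 222 -15.8 15.7 z med 0.1605 bz [np.float64(0.16), np.float64(0.161), np.float64(0.161), np.float64(0.161), np.float64(0.16)]
-15 223 -15.7 15.6 z med 0.1626 bz [np.float64(0.162), np.float64(0.163), np.float64(0.163), np.float64(0.163), np.float64(0.162)]
-10 228 -15.7 15.9 z med 0.1645 bz [np.float64(0.164), np.float64(0.165), np.float64(0.165), np.float64(0.165), np.float64(0.164)]
-5 227 -15.6 16.2 z med 0.1659 bz [np.float64(0.165), np.float64(0.166), np.float64(0.166), np.float64(0.166), np.float64(0.166)]
0 228 -15.5 15.9 z med 0.1681 bz [np.float64(0.168), np.float64(0.168), np.float64(0.168), np.float64(0.168), np.float64(0.168)]
5 233 -15.4 16.3 z med 0.1701 bz [np.float64(0.17), np.float64(0.17), np.float64(0.17), np.float64(0.17), np.float64(0.17)]
10 261 -15.4 16.4 z med 0.1711 bz [np.float64(0.171), np.float64(0.171), np.float64(0.171), np.float64(0.171), np.f
[... 844 characters left out ...]
one]
55 114 -5.1 7.1 z med 0.1835 bz [None, np.float64(0.182), np.float64(0.184), np.float64(0.184), None]
60 119 -16.9 7.1 z med 0.1852 bz [None, np.float64(0.184), np.float64(0.185), np.float64(0.186), None]
65 158 -16.9 6.7 z med 0.1871 bz [None, np.float64(0.176), np.float64(0.188), np.float64(0.187), None]
70 222 -17.0 13.3 z med 0.1871 bz [np.float64(0.174), np.float64(0.176), np.float64(0.19), np.float64(0.189), np.float64(0.173)]
75 229 -16.9 14.0 z med 0.1859 bz [np.float64(0.176), np.float64(0.178), np.float64(0.191), np.float64(0.191), np.float64(0.176)]
80 197 -16.9 13.2 z med 0.1914 bz [np.float64(0.175), np.float64(0.18), np.float64(0.192), np.float64(0.192), np.float64(0.174)]
```

The pad is at z = 0.167, sloped 0.35 rad, so the pawl is at its stop. Next I'll go over the crossbar.

Call:
step_arm(motion="10 25 25 0 0 0; 30 75 30 0 0 0; 55 130 30 0 0 0; 80 187 30 0 0 0; 100 235 30 0 0 0; 107 251 30 0 0 0; 107 251 30 0 0 0")

```text
time_s: 7.35
position: [0.5686, 0.0289, 0.294]
tcp_rot: [-0.627, -3.074, 0.001]
contact_force: [0.3, -1.5, -0.7]
finger_gap: -0.0001
```

```bash
cat >bar.py <<'E'
from station import bot, snapshot
import cv2,numpy as np
from scipy.spatial.transform import Rotation as R
from h import *
st=bot.read_state();w=snapshot("wrist")
print(st["time_s"],st["position"],st["contact_force"])
M=w["mount"];Rw=R.from_rotvec(st["tcp_rot"]).as_matrix()
C2W=np.eye(4);C2W[:3,:3]=Rw@M[:3,:3];C2W[:3,3]=Rw@M[:3,3]+st["position"]
s=dict(w);s["R"]=C2W[:3,:3].T;s["t"]=-s["R"]@C2W[:3,3]
yy,xx=np.mgrid[0:420,0:560];px=np.c_[xx.ravel(),yy.ravel()]
P=pts(s,px)
u=np.array([.388,.922]);v=np.array([.922,-.388]);H=np.array([.5185,-.093])
a=((P[:,:2]-H)@u*1e3);b=((P[:,:2]-H)@v*1e3)
T=(st["position"][:2]-H);print("tcp stand y,x",T@u*1e3,T@v*1e3)
m=(w["depth"].ravel()>0)
for lo in range(-34,34,5):
    k=m&(b>=lo)&(b<lo+5)&(a>100)&(a<215)&(P[:,2]>.09)&(P[:,2]<.27)
    if k.sum()>5:
        print(lo,k.sum(),"y",np.percentile(a[k],[2,98]).round(1),"z",np.percentile(P[k,2],[2,98]).round(4),"y at top",np.median(a[k][P[k,2]>np.percentile(P[k,2],90)]).round(1))
k=m&(a>100)&(a<215)&(P[:,2]>.1)&(P[:,2]<.27)
print("b range",np.percentile(b[k],[.5,99.5]))
cv2.imwrite("pics/b_%d.png"%(st["time_s"]*100),w["image"])
E
python3 bar.py; ls pics
```

```text
7.35 [0.56860035 0.02885656 0.29396172] [ 0.34296478 -1.50678507 -0.69612086]
tcp stand y,x 131.79068162684572 -1.087825462692156
-34 192 y [127.2 142.9] z [0.2446 0.2587] y at top 134.4
-29 216 y [126.8 143.6] z [0.252 0.259] y at top 135.3
-24 211 y [127.1 143.6] z [0.2517 0.2592] y at top 135.3
-19 208 y [127.1 143.7] z [0.2522 0.2592] y at top 135.3
-14 199 y [127.  143.7] z [0.2523 0.259 ] y at top 134.3
-9 284 y [100.9 143.1] z [0.091  0.2589] y at top 135.3
-4 692 y [100.7 142.4] z [0.0911 0.2588] y at top 134.6
1 497 y [100.6 142.5] z [0.091  0.2588] y at top 134.6
6 390 y [100.9 142.6] z [0.091  0.2589] y at top 134.0
11 208 y [101.7 143.3] z [0.0906 0.2589] y at top 134.6
16 26 y [126.7 143.4] z [0.2513 0.2558] y at top 139.9
b range [-31.67174398  17.34220712]
b_735.png
m1.png
m2.png
s2.png
side0.png
top0.png
topc.png
toph.png
w2.png
w_465.png
w_642.png
```

From the wrist camera, the bar's top is at 0.259 and stand y 126.5–144, centred at 135. That gives an arm angle of 0.78 rad, in line with the geometry. I'll touch down, then follow the arc, starting with a short piece.

Call:
step_arm(motion="1 2 -30 0 0 0; 3 4 -52 0 0 0; 3 4 -58 0 0 0; 4 6 -63 0 0 0; 5 9 -68 0 0 0; 6 11 -72 0 0 0; 7 13 -76 0 0 0")

```text
time_s: 8.28
position: [0.5777, 0.0426, 0.2223]
tcp_rot: [0.63, 3.075, 0.006]
contact_force: [-2.3, 4.6, 7.6]
finger_gap: -0.0001
```

```bash
python3 bar.py; python3 - <<'E'
from station import bot, snapshot
import cv2,numpy as np
b=snapshot("side")["image"];w=cv2.imread(sorted(__import__("glob").glob("pics/b_*.png"),key=lambda x:__import__("os").path.getmtime(x))[-1])
f=lambda i:cv2.resize(i,(400,300),interpolation=cv2.INTER_CUBIC)
cv2.imwrite("pics/m3.png",np.hstack([f(w),f(b[140:320,180:420])]))
E
```

```text
8.275 [0.57765051 0.04260745 0.22231468] [-2.32606745  4.58230101  7.55058754]
tcp stand y,x 147.9804711163881 1.9210783427617006
-34 403 y [137.6 153.4] z [0.2326 0.2473] y at top 145.4
-29 416 y [137.1 153.9] z [0.241  0.2479] y at top 145.1
-24 396 y [137.  153.9] z [0.2404 0.2477] y at top 144.9
-19 399 y [137.2 153.9] z [0.2404 0.2477] y at top 145.2
-14 383 y [137.2 154. ] z [0.2403 0.2478] y at top 145.1
-9 1113 y [100.7 154.9] z [0.091  0.2694] y at top 148.0
-4 1809 y [100.9 160.4] z [0.0912 0.2688] y at top 141.2
1 626 y [100.8 134.2] z [0.0908 0.2383] y at top 132.9
6 381 y [100.6 131.7] z [0.0905 0.236 ] y at top 130.7
11 37 y [100.3 111.6] z [0.0904 0.0925] y at top 107.3
b range [-31.53396227   9.36277655]
```

View pics/m3.png

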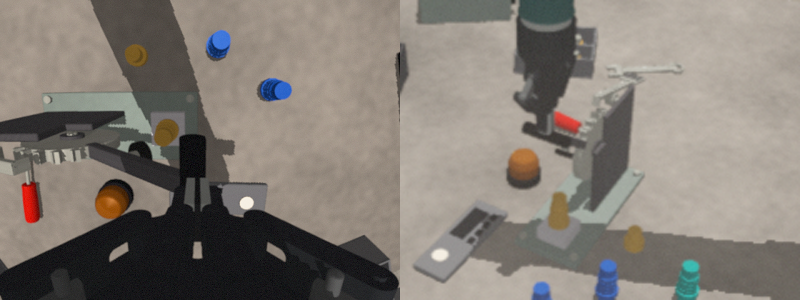

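The side and wrist views show the fingers at about (193,175), standing on the crossbar. The bar has gone down to 0.70 rad, past where the engaged teeth would stop it, at 7.6 N. Following the arc.

Call:
step_arm(motion="2 5 -8 0 0 0; 4 9 -16 0 0 0; 6 14 -24 0 0 0; 8 18 -32 0 0 0; 10 22 -40 0 0 0; 11 26 -49 0 0 0; 12 29 -58 0 0 0; 13 31 -67 0 0 0")

```text
time_s: 9.38
position: [0.5933, 0.0747, 0.156]
tcp_rot: [0.627, 3.071, 0.01]
contact_force: [2.0, 5.1, 6.4]
finger_gap: 0.0
```

```bash
python3 bar.py
```

```text
9.375 [0.59332867 0.07474255 0.1560277 ] [1.99673371 5.14664768 6.35604986]
tcp stand y,x 183.69215172431814 3.9079211191137277
-34 367 y [174.2 189.5] z [0.1659 0.1809] y at top 182.3
-29 413 y [173.2 189.9] z [0.1746 0.1814] y at top 181.9
-24 406 y [173.1 189.9] z [0.1743 0.1814] y at top 181.4
-19 396 y [173.4 190. ] z [0.1743 0.1815] y at top 182.2
-14 8208 y [127.8 200. ] z [0.1766 0.2696] y at top 176.8
-9 17374 y [116.8 213. ] z [0.1346 0.2695] y at top 158.9
-4 7662 y [104.  209.4] z [0.1295 0.2689] y at top 138.8
1 2922 y [104.5 211.4] z [0.0916 0.2639] y at top 144.4
6 2237 y [105.2 212.5] z [0.0921 0.2581] y at top 144.1
11 1447 y [145.1 214.7] z [0.2179 0.2482] y at top 149.9
16 12 y [181.4 185.5] z [0.2173 0.2288] y at top 181.4
b range [-30.67971189  12.98152569]
```

On track: bar at stand y 181.6, top at 0.1815, θ ≈ 0.3.

Call:
step_arm(motion="0 2 -9 0 0 0; 0 4 -18 0 0 0; 1 5 -27 0 0 0; 1 6 -35 0 0 0; 1 6 -42 0 0 0; 1 6 -47 0 0 0; 1 6 -50 0 0 0")

```text
time_s: 10.3
position: [0.5907, 0.078, 0.1029]
tcp_rot: [0.631, 3.077, -0.0]
contact_force: [1.9, 1.9, 4.0]
finger_gap: 0.0001
```

Call:
step_arm(motion="0 0 -2 0 0 0; 0 0 -3 0 0 0")

```text
time_s: 10.55
position: [0.5906, 0.078, 0.1001]
tcp_rot: [-0.631, -3.077, 0.0]
contact_force: [2.2, 2.9, 4.9]
finger_gap: -0.0
```

Call:
step_arm(motion="0 0 -1 0 0 0; 0 0 -2 0 0 0")

```text
time_s: 10.8
position: [0.5907, 0.0781, 0.0996]
tcp_rot: [0.631, 3.077, 0.0]
contact_force: [-0.7, 1.1, 13.4]
finger_gap: -0.0001
```

The force rose to 13 N with no travel at TCP z = 0.0996, the height computed for level, so the rubber pad is on the sender. I'll retreat upward and inspect.

Call:
step_arm(motion="0 0 10 0 0 0; 0 0 50 0 0 0; 0 0 100 0 0 0; 0 0 150 0 0 0; 0 0 150 0 0 0")

```text
time_s: 11.42
position: [0.5923, 0.0776, 0.2525]
tcp_rot: [0.63, 3.071, 0.0]
contact_force: [0.2, -0.4, 0.1]
finger_gap: -0.0001
```

```bash
python3 bar.py; python3 - <<'E'
from station import bot, snapshot
import cv2,numpy as np
b=snapshot("side");w=cv2.imread("pics/"+sorted([f for f in __import__("os").listdir("pics") if f.startswith("b_")],key=lambda x:int(x[2:-4]))[-1])
f=lambda i:cv2.resize(i,(400,300),interpolation=cv2.INTER_CUBIC)
t=snapshot("top");np.savez("top3.npz",**t);np.savez("side3.npz",**b)
cv2.imwrite("pics/m4.png",np.vstack([np.hstack([f(w),f(b["image"][140:320,180:420])]),np.hstack([f(t["image"]),f(b["image"][220:310,220:340])])]))
E
```

```text
11.425 [0.59229068 0.07759262 0.25254236] [ 0.21022996 -0.37779532  0.05728461]
tcp stand y,x 185.91718313645666 1.8450688447537722
-34 70 y [182.6 198.3] z [0.1148 0.1248] y at top 190.2
-29 116 y [182.2 199.3] z [0.1168 0.125 ] y at top 191.1
-24 107 y [182.2 199.3] z [0.1164 0.1256] y at top 191.9
-19 111 y [182.1 199.4] z [0.1163 0.1249] y at top 191.0
-14 134 y [102.3 199.3] z [0.0938 0.125 ] y at top 189.2
-9 215 y [100.6 198.1] z [0.095  0.1249] y at top 189.7
-4 805 y [101.2 195.6] z [0.0991 0.1243] y at top 187.4
1 580 y [102.7 196.5] z [0.1207 0.1245] y at top 187.4
6 455 y [102.3 197.4] z [0.1204 0.1247] y at top 189.2
11 106 y [102.5 198.5] z [0.0994 0.1251] y at top 190.0
16 105 y [181.7 198.5] z [0.1171 0.1251] y at top 190.9
21 95 y [181.7 198.5] z [0.1168 0.125 ] y at top 189.6
26 93 y [181.6 198.6] z [0.117  0.1252] y at top 190.0
31 100 y [181.6 198.6] z [0.1168 0.1252] y at top 189.0
b range [-31.13583864  37.48165346]
```

View pics/m4.png

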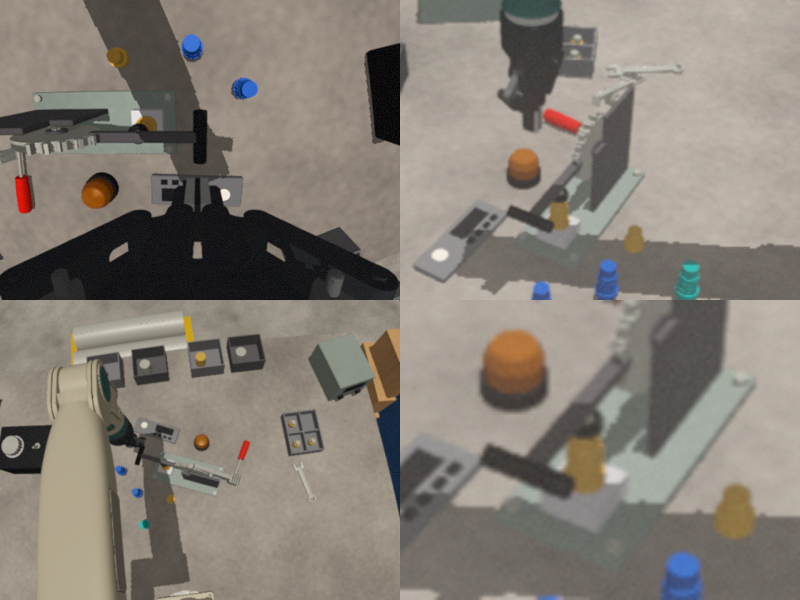

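The crossbar's top is at 0.125 m, so the arm is level within about 0.01 rad. The side close-up shows the sender, crop (585,465), upright under the rubber pad in its socket. Last, I'll check that the pawl is still down and the bystanders haven't moved.

```bash
python3 - <<'E'
import numpy as np,cv2
from h import *
s=np.load("top3.npz");s0=np.load("top0.npz")
yy,xx=np.mgrid[232:266,300:350];px=np.c_[xx.ravel(),yy.ravel()]
P=pts(s,px);u=np.array([.388,.922]);v=np.array([.922,-.388]);c=np.array([.4642,-.222])
a=(P[:,:2]-c)@u*1e3;b=(P[:,:2]-c)@v*1e3;m=(abs(b)<12)&(a>-21)&(a<16)&(P[:,2]>.12)&(P[:,2]<.21)
f=np.polyfit(a[m]/1e3,P[m,2],1);print("pawl slope",np.arctan(f[0]),"z",f[1],m.sum())
d=cv2.absdiff(s["image"],s0["image"]).max(2)
for n,(x,y) in dict(lamp=(282,198),faceplate=(219,182),adaptor=(238,279),screwdriver=(342,210),wrench=(427,255)).items():
    t=s0["image"][y-14:y+15,x-14:x+15];r=cv2.matchTemplate(s["image"][y-26:y+27,x-26:x+27],t,cv2.TM_CCOEFF_NORMED)
    _,q,_,l=cv2.minMaxLoc(r);print(n,"shift px",l[0]-12,l[1]-12,round(q,2))
E
```

```text
pawl slope 0.32618116382118556 z 0.16683104291623002 161
lamp shift px 0 0 1.0
faceplate shift px 0 0 0.78
adaptor shift px 0 0 0.24
screwdriver shift px 0 0 1.0
wrench shift px 0 0 0.99
```

```bash
python3 -c "
from station import bot
print(bot.finish_job())"
```

```text
the job is handed in; nothing more can be done
None
```

The job is done and handed in at about 11.5 s; `finish_job` reports no verdict. I pressed the thumb pad to its stop with the shut fingers, then pushed the crossbar down along its arc until the rubber pad rested on the sender. I then lifted the fingers clear.

| Check | Result |
|---|---|
| Pawl | About 0.33 rad in the last picture, pad at 0.167 m. It had taken 18 N at the stop with no further travel. |
| Clamp arm | Crossbar top at 0.125 m, so level within about 0.01 rad. The last push reached 13 N. |
| Sender | Upright in its socket by eye in the side view; I did not measure its offset or tilt. |
| Bystanders | All five matched at 0 px shift in the top view. The adaptor match was weak (score 0.24) because it lies in the robot's shadow, but it is visible in its place. |
| Robot | Clear of everything, contact force about 0 N. |

**Disagreement:** the real fingertips sat about 25 mm behind the stated TCP, measured with the wrist camera. I noticed it when the pad had moved less than the TCP height implied. I pressed on until the force jumped at the stop, and allowed for the offset when pushing the bar.

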